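# Pack the finished knives and close the transport case

### The job

Pack every finished folding knife on the bench into the open transport case, put the loose lid on so that it sits down flush all round, then swing the hold-down lever over until it lies down on the lid. If a tin has been left in the case, it does not fit under the lid: put it in the open drawer of the small drawer unit. Finally the drawer must be pushed fully shut, whether or not there was a tin, and everything else on the bench left where it is.

Things in the scene. Friction and masses are not known exactly. Their poses are not given: they have to be found in the camera images.
- case: Transport case, an open plywood box fixed to the bench; outside 140 (x) x 240 (y) x 50 mm high, walls and floor 6 mm thick, so inside it is 128 x 228 mm and 44 mm deep. Origin: centre of its underside, on the bench; z up; its front long wall faces -x (towards the robot); the hold-down lever is on its back wall (+x), between two steel lugs 72 mm high.
- clamp (a joint): Hold-down lever of the case, in rad: 0 = level over the lid, pointing to the case's -x; 1.57 = upright; more = leaning back, as it starts (1.65 to 2.1; stop 2.25). Turns about the case's y axis, stays where left (1.5 N at the knob moves it), goes down until it rests on the lid. Steel bar, 95 mm from hinge to knob, 14 mm wide, 10 mm thick, black ball of 22 mm at its end.
- clamp_hinge (a point): Axis of the lever's hinge, at (92, 60, 64) mm in the case's frame; x, y, z as the case's.
- clamp_knob (a point): Centre of the black ball at the end of the lever, 95 mm from the hinge along the bar and 6 mm to its upper (outer) side.
- lid: Loose plywood lid, 140 (x) x 240 (y) x 8 mm, 250 g. Origin: centre of the board's underside. Below it two battens, 8 mm deep, 216 mm long along y, outer faces at x = +-58 mm, drop inside the case (6 mm play). On top, centred, a dark bar handle 70 mm along x, 14 mm wide (y), top 32 mm above the origin. Starts on the bench on its battens; seated, it lies 50 mm above the case's origin, either way round.
- knife0: Folded pocket knife, wood and brass, a block 100 (x) x 22 (y) x 16 (z) mm, 90 g, lying flat. Origin: centre of its underside; x along it. Up to four alike; some may be absent (None).
- knife1: Folded pocket knife, wood and brass, a block 100 (x) x 22 (y) x 16 (z) mm, 90 g, lying flat. Origin: centre of its underside; x along it. Up to four alike; some may be absent (None).
- knife2: Folded pocket knife, wood and brass, a block 100 (x) x 22 (y) x 16 (z) mm, 90 g, lying flat. Origin: centre of its underside; x along it. Up to four alike; some may be absent (None).
- knife3: Folded pocket knife, wood and brass, a block 100 (x) x 22 (y) x 16 (z) mm, 90 g, lying flat. Origin: centre of its underside; x along it. Up to four alike; some may be absent (None).
- tin0: Plain closed metal tin, cylinder of 50 mm diameter, 70 mm tall, about 150 g. At some starts one such tin stands in the case, at others none; an absent tin is None. Origin: centre of its base; z along its axis.
- tin1: Plain closed metal tin, cylinder of 50 mm diameter, 70 mm tall, about 150 g. At some starts one such tin stands in the case, at others none; an absent tin is None. Origin: centre of its base; z along its axis.
- tin0_mid (a point): Middle of tin0, 35 mm above its base on its axis (absent with it).
- tin1_mid (a point): Middle of tin1, 35 mm above its base on its axis (absent with it).
- unit: Small wooden drawer unit fixed to the bench, 170 (x) x 170 (y) x 115 mm high. Origin: centre of its underside. Its drawer slides out to its own -x (towards the robot). The carcass (top board) covers the part behind x = -70 mm.
- unit_drawer0 (a joint): The drawer's opening in m: 0 = fully shut, grows as it comes out to the unit's -x; starts at 0.090 to 0.105. Pushed with a few newtons, it stays where it is left.
- drawer_floor (a point): Centre of the drawer's inner floor, moving with the drawer; x, y, z as the unit's. Inside the drawer is 125 (x) x 128 (y) mm, 71 mm deep; its floor is 22 mm above the bench. When shut there are 81 mm from its floor to the unit's top board. Tall front panel (its outer face 83 mm to -x of this point, its top edge 102 mm above the bench).
- unit_drawer0_handle (a point): Middle of the drawer's brass bar handle, a level bar of 85 mm along the unit's y, 35 mm in front of the drawer's front, 77 mm above the bench.
- bench_block: Bystander: steel bench block, 65 x 65 x 22 mm. Leave it.
- jar: Bystander: small amber jar with dark cap, diameter 48, 62 mm tall. Leave it.
- mandrel_stub: Bystander: short steel spindle stand, foot diameter 48, 60 mm tall. Leave it.
- hammer: Bystander: hammer 230 mm long. Leave it.
- oil_bottle: Bystander: amber bottle, diameter 56, 130 mm tall. Leave it.
- cup: Bystander: white cup, diameter 72, 85 mm tall. Leave it.
- oilstone: Bystander: grey oilstone, 150 x 50 x 25 mm; not always there. Leave it.
Things that resemble listed ones, but are neither listed nor needed, are in the scene too. Leave any blue or pink look-alike of the tin1 alone. What is shaped like the knife0 but green or purple is not meant.

How it is judged (in metres and radians):
On the way, in this order (a step that is already met when the one before it is completed fails the run):
1. every knife lies in the case (x of knife0 in the frame of case between -0.064 and 0.064 m and y of knife0 in the frame of case between -0.114 and 0.114 m and z of knife0 in the frame of case between 0 and 0.04 m and x of knife1 in the frame of case between -0.064 and 0.064 m and y of knife1 in the frame of case between -0.114 and 0.114 m and z of knife1 in the frame of case between 0 and 0.04 m and x of knife2 in the frame of case between -0.064 and 0.064 m and y of knife2 in the frame of case between -0.114 and 0.114 m and z of knife2 in the frame of case between 0 and 0.04 m and x of knife3 in the frame of case between -0.064 and 0.064 m and y of knife3 in the frame of case between -0.114 and 0.114 m and z of knife3 in the frame of case between 0 and 0.04 m), for 0.2 s.
2. the lid sits flush on the case (x of lid in the frame of case between -0.009 and 0.009 m and y of lid in the frame of case between -0.009 and 0.009 m and z of lid in the frame of case between 0.046 and 0.0535 m and angle between lid's own z axis and vertical below 0.04 rad and angle between the x axis of lid and the x axis of case, either way round below 0.12 rad), for 0.2 s.
3. the hold-down lever is down on the lid (all of step 2 and value of joint clamp below 0.07 rad), for 0.2 s.
At the end, for the whole second after the job is handed in: Every knife lies in the case below its rim; the lid sits on the case within 9 mm and level, its board within 4 mm of the rim; the lever is within 0.07 rad of level; the tin, if there was one, lies or stands in the drawer; the drawer is shut to within 6 mm; all at rest (all of step 1 and all of step 3 and x of tin0_mid in the frame of drawer_floor between -0.063 and 0.063 m and y of tin0_mid in the frame of drawer_floor between -0.065 and 0.065 m and z of tin0_mid in the frame of drawer_floor between 0.01 and 0.06 m and x of tin1_mid in the frame of drawer_floor between -0.063 and 0.063 m and y of tin1_mid in the frame of drawer_floor between -0.065 and 0.065 m and z of tin1_mid in the frame of drawer_floor between 0.01 and 0.06 m and value of joint unit_drawer0 below 0.006 m and linear speed of each of knife0, knife1, knife2, knife3, tin0, tin1, lid below 0.03 m/s); the robot touches nothing.
It fails at once if a bystander is moved by more than 40 mm or knocked over (distance of any of bench_block, jar, mandrel_stub, hammer, oil_bottle, cup, oilstone from where it was at the start of the episode above 0.04 m or angle between any of bench_block, jar, mandrel_stub, oil_bottle, cup, oilstone's own z axis and vertical above 0.6 rad).
Of tin0, tin1, oilstone only 1 to 1 are there at a start; the rules pass over those that are not, and their reading is None.
Of knife0, knife1, knife2, knife3 only 2 to 4 are there at a start; the rules pass over those that are not, and their reading is None.
At some moment in a run one of knife0, knife1, knife2, knife3, lid may be knocked a few centimetres aside while the robot is not near it.
Once in a run the grip may slacken for a moment while it holds something.
It also fails if it takes over 210 s, if anything falls off the work surface, if the arm or the gripper's body presses on something with over 40 N, if the wrist force passes 120 N, or if a joint passes its speed limit or range.

### The arm

A 6-joint arm with a two-finger parallel gripper is mounted at the origin on the work surface. World frame = base frame: x ahead of the robot, y to its left, z up, the work surface at z = 0. Lengths are in mm, angles in rad, forces in N, time in s.
With the tool pointing down it reaches from about 275 to 1000 mm from the base axis. Payload 8.4 kg.
Tool frame: the origin (TCP) lies midway between the tips of the shut fingers; the grasp point (between the pads) lies 19 mm behind it; z points along the fingers, y is the line along which they close (so a half turn about z gives the same grasp; the last joint's range is limited). The gripper opens to 85 mm and grips with 20 to 120 N. Pads are 22 mm wide; open, the fingers measure 114 mm over their backs; the gripper's body (76 mm by 85 mm) begins 54 mm behind the grasp point. The pads swing forward as they close: fully open they stand 13 mm farther back than shut.
Start: joints at [-1.203, 0.353, 1.633, -0, 1.155, -0.002], TCP at [225.892, -582.753, 231.281] pointing down, gripper open.
Joint ranges: [-2.63, 2.63], [-0.92, 2.1], [0.06, 2.66], [-1.3, 4.44], [0, 2.69], [-3.02, 3.02]. Speed limits (rad/s): [2.22, 2.22, 2.79, 3.14, 3.14, 3.14].

### API

Orientations are given as a unit quaternion [x, y, z, w].
In Python, from bench import manip gives the robot as it stands.
- The arm moves only by the shell command python3 -m inch 'ROWS' [FORCE]. ROWS is JSON, a list that holds one entry, the list of rows, each a list of 7 numbers: the shift along the tool's x, y, z in units of 25 mm (1.0 is 25 mm), then the turn, a rotation vector about the tool's x, y, z in units of 6 degrees (1.0 is 6 degrees), then the gripper command: -1 is shut, 1 is fully open, values between are in proportion. In form: [[[x, y, z, wx, wy, wz, claw], ...]]. A call has 1 to 20 rows; each row shifts and turns the commanded pose from where the row before left it, along the tool's axes as they then stand; what a row does not reach is not made up. A row lasts 1/10 s, in which the tool goes at most 50 mm and 8.59 degrees, less where a joint would pass 70% of its speed; a pose out of reach is approached as far as the arm can. A call is refused whole if a number of a shift passes 1 or a number of a turn 1, either way. A call with a gripper value outside its range is refused whole. The fingers move at their own pace and stop on an object; FORCE is the grip in N (left out, the last holds). Time passes only in rows, so rows that do not move let the fingers close. It gives the time, the measured TCP pose, the force, the opening and the grip force at its end, in the units of the state.
- manip.sense(): the state, without advancing time (a new reading comes with each control period).
- manip.get_image(name): name is "scene" or "top"; returns the picture (384x512x3 uint8, red, green, blue); there is no depth.
- manip.get_calibration(name): a dict with "K" (3x3 intrinsics, pixels), "dist_coeffs" ([k1, k2, p1, p2, k3] as OpenCV has them; the pictures are not rectified), "eye" and "attitude" of the camera in the world. Camera axes: x right, y down, z forward; pixel columns grow to the right and rows downward; lengths in mm; the calibration is good to about 2 mm. A picture is of the moment at which its call begins. get_calibration takes no time and is no camera call.
- manip.sign_off(): hands the job in; it is judged then, once.
The state is a dict: "time_s": time; "qpos": joint angles; "qd": joint speeds; "tau": joint torques, N m; "eef_pos": TCP position; "tcp_rot": TCP orientation; "wrist_force": force on the tool from outside, world axes, zero at the start; "wrist_torque": the same for the moment, N m; "gripper_width": finger opening in mm; "finger_force": force on a finger pad.
Only numpy, scipy, OpenCV 4.12 (cv2) and the standard library are available. Lean on these libraries where they do the work, as an engineer would, in place of code of your own. Each camera call takes 0.05 s, during which the arm holds its last target. There are 200 camera calls.

## Working session

There is one attempt and no reset: what is moved stays moved. The work goes in short steps, Python scripts to look and compute and a shell command to move; the robot and the scene stay as the last step left them, time stands still between calls to the robot, and variables do not carry over. Pictures are saved under pics/ and viewed, at most 14 in all, crops included, and the job is handed in when it is done.

```bash
ls; mkdir -p pics; cat > h.py <<'E'
from bench import manip
import numpy as np, cv2
from scipy.spatial.transform import Rotation as R
def cal(n):
    c=manip.get_calibration(n); return c
def att(c):
    a=np.array(c["attitude"],float)
    return R.from_quat(a).as_matrix() if a.size==4 else a.reshape(3,3)
def px2w(n,uv,z):
    c=cal(n);uv=np.array(uv,float).reshape(-1,1,2)
    p=cv2.undistortPoints(uv,np.array(c["K"],float),np.array(c["dist_coeffs"],float)).reshape(-1,2)
    d=np.c_[p,np.ones(len(p))]@att(c).T; e=np.array(c["eye"],float)
    return e+d*((np.broadcast_to(z,len(p))-e[2])/d[:,2])[:,None]
def w2px(n,P):
    c=cal(n);P=np.array(P,float).reshape(-1,3)
    q=(P-np.array(c["eye"],float))@att(c)
    return cv2.projectPoints(q,np.zeros(3),np.zeros(3),np.array(c["K"],float),np.array(c["dist_coeffs"],float))[0].reshape(-1,2)
def snap(n,f,crop=None,s=1):
    im=manip.get_image(n)[:,:,::-1]
    cv2.imwrite("pics/raw_"+f,im)
    if crop: x0,y0,x1,y1=crop; im=im[y0:y1,x0:x1]
    cv2.imwrite("pics/"+f,cv2.resize(im,None,fx=s,fy=s,interpolation=cv2.INTER_CUBIC))
E
python3 - <<'E'
from h import *
for n in("scene","top"):
    c=cal(n);print(n,c["eye"],c["attitude"],c["K"])
snap("top","t0.png",s=1.5);snap("scene","s0.png",s=1.5)
print(manip.sense())
E
```

```text
pics
scene [1025.30281205 -514.83000777 1071.98566897] [ 0.88390081  0.36339184 -0.10510689 -0.27498775] [[423.44554351   0.         249.54662791]
 [  0.         423.44554351 193.91678243]
 [  0.           0.           1.        ]]
top [ 418.66884868   -8.91302962 1008.21002724] [-0.70337073  0.70774111 -0.04105518  0.05183262] [[403.91363017   0.         259.6026452 ]
 [  0.         403.91363017 195.406104  ]
 [  0.           0.           1.        ]]
{'time_s': 0.1, 'qpos': array([-1.20342962e+00,  3.53580950e-01,  1.63403444e+00, -2.00397758e-05,
        1.15520008e+00, -2.42884104e-03]), 'qd': array([ 0.00187721, -0.00012733, -0.00187814, -0.0008573 , -0.00028281,
        0.00156084]), 'tau': array([ 1.32182482e-03, -6.06355548e+01, -3.42818499e+01,  5.22542905e-05,
        3.86002226e-03, -6.19543712e-06]), 'eef_pos': array([ 225.71968118, -582.37457798,  230.64630399]), 'tcp_rot': array([ 9.82954121e-01,  1.83849999e-01, -1.19957082e-04, -5.99593938e-04]), 'wrist_force': array([-0.81349557, -0.20602254, -1.11686127]), 'wrist_torque': array([ 0.01365623, -0.01996128, -0.00909509]), 'finger_force': 0.0, 'gripper_width': 85.55141417396314}
```

View pics/t0.png

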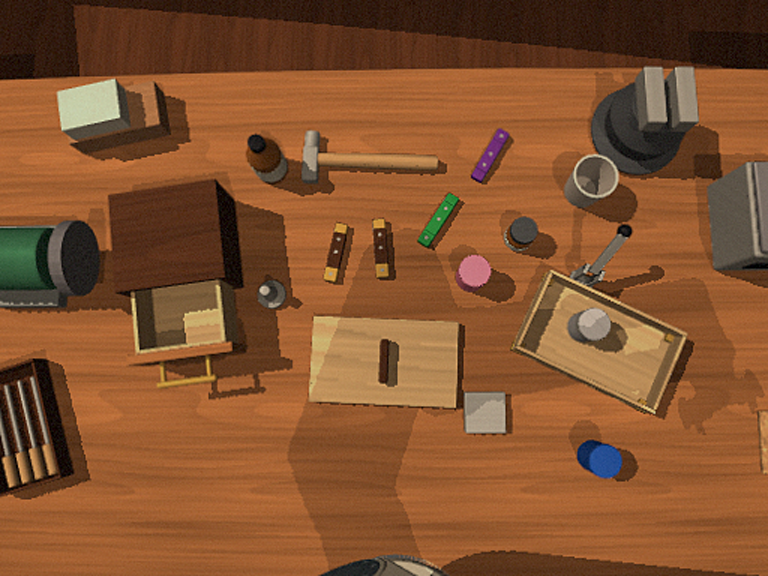

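View pics/s0.png

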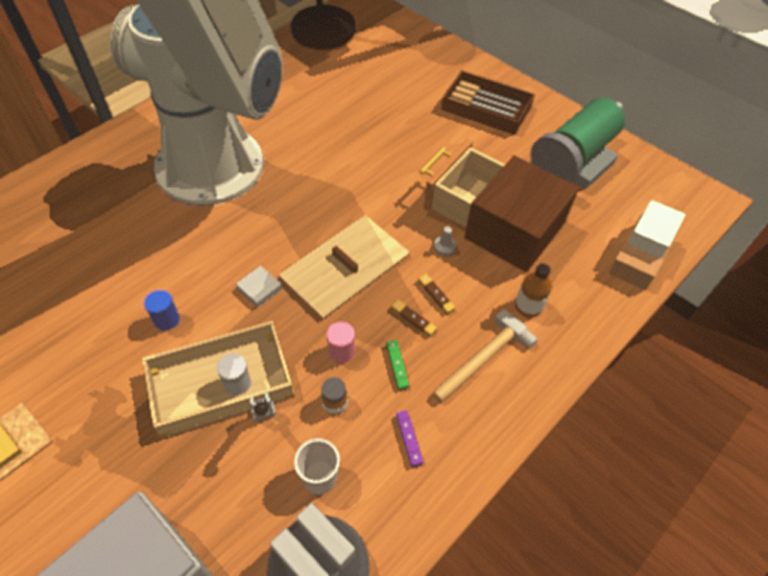

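Top view (1.5x pixels): the case is at about (600,340) with a grey tin at (594,323) and the lever at (605,255). The lid is at (386,362) and the drawer unit at (175,260). Knife candidates are wood/brass at (337,252) and (381,248), green at (438,220) and purple at (490,155). The last two are look-alikes, as are the pink (474,272) and blue (604,460) tins. I'll check the choices up close.

```bash
python3 - <<'E'
import cv2,numpy as np
t=cv2.imread("pics/raw_t0.png");s=cv2.imread("pics/raw_s0.png")
a=cv2.resize(t[140:290,325:475],(400,400),interpolation=2);b=cv2.resize(t[130:230,200:300],(400,400),interpolation=2)
cv2.imwrite("pics/c1.png",np.hstack([a,b]))
c=cv2.resize(t[110:270,65:175],(412,600),interpolation=2)
cv2.imwrite("pics/c2.png",c)
E
```

```text
(no output)
```

View pics/c1.png

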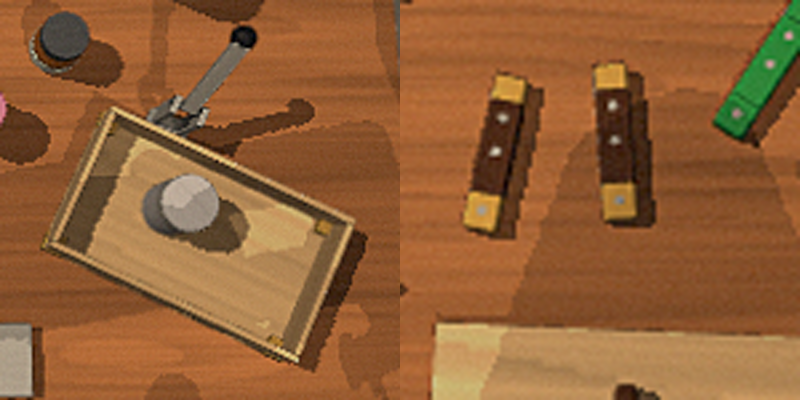

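View pics/c2.png

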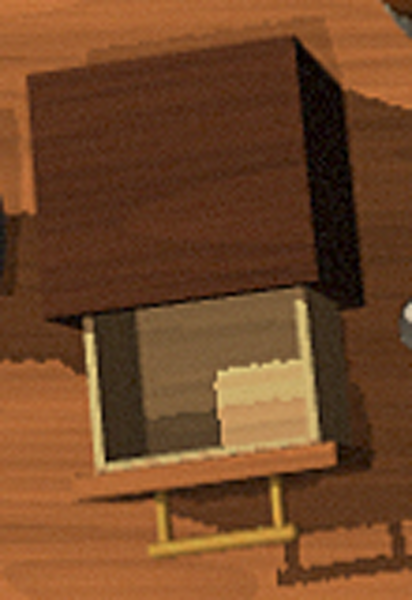

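The wood/brass pair is confirmed, and the tin in the case is plain metal. The small brass bits inside the case, at crop (322,227) and (275,340), are unclear, so I'll look with enhanced contrast.

```bash
python3 - <<'E'
import cv2,numpy as np
t=cv2.imread("pics/raw_t0.png");s=cv2.imread("pics/raw_s0.png")
g=lambda i:(255*(i/255.)**.55).astype(np.uint8)
a=cv2.resize(g(t[170:285,335:465]),(400,354),interpolation=2);b=cv2.resize(g(s[205:300,85:205]),(400,316),interpolation=2)
c=np.zeros((354,800,3),np.uint8);c[:,:400]=a;c[:316,400:]=b
cv2.imwrite("pics/c3.png",c)
E
```

```text
(no output)
```

View pics/c3.png

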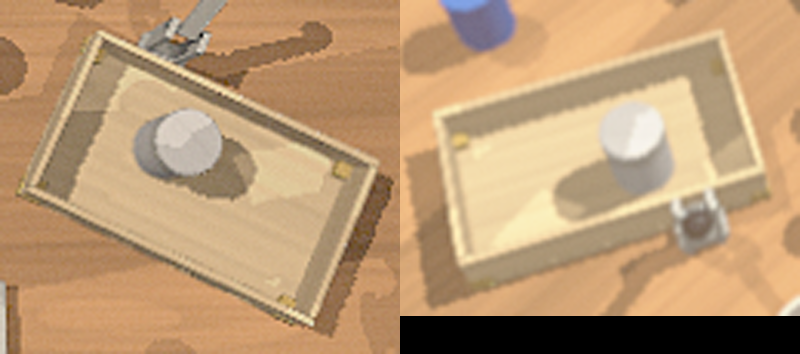

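Those are brass corner fittings, so there are two knives and one tin. Now the positions.

```bash
python3 - <<'E'
from h import *
def rect(n,p,z):
    P=px2w(n,p,z); print(n,P[:,:2].round(0).tolist(),"c",P.mean(0)[:2].round(1))
    L=np.linalg.norm(np.roll(P,-1,0)-P,axis=1);print("  sides",L.round(0))
    for k in range(2):
        d=(P[(k+1)%4]-P[k]+P[(k+2)%4]-P[(k+3)%4]);print("  ang",k,np.degrees(np.arctan2(d[1],d[0])).round(1))
o=np.array
f=lambda l,s,x,y:o(l,float)/s+[x,y]
print("case");rect("top",f([(98,32),(379,160),(312,326),(20,192)],3.077,335,170),50)
print("lid");rect("top",f([(313,316),(463,322),(458,409),(309,402)],1.5,0,0),16)
print("k0");rect("top",f([(496,72),(527,78),(494,236),(464,228)],4,100,130),16)
print("k1");rect("top",f([(594,66),(625,62),(636,218),(604,222)],4,100,130),16)
print("unit");rect("top",f([(28,75),(297,37),(318,280),(45,318)],3.745,65,110),115)
print("drawer in",px2w("top",f([(85,318),(302,290),(318,440),(100,468)],3.745,65,110),93).round(0))
print("front top edge",px2w("top",f([(80,500),(335,465),(335,440),(78,474)],3.745,65,110),102).round(0))
print("handle",px2w("top",f([(150,550),(293,533)],3.745,65,110),77).round(0))
print("tin",px2w("top",f([(188,142)],3.077,335,170),76).round(1))
print("knob",px2w("top",[(625/1.5,231/1.5)],[150]).round(1),"hinge",px2w("top",f([(172,118)],2.667,325,140),64))
E
```

```text
case
top [[580.0, -253.0], [478.0, -468.0], [352.0, -408.0], [456.0, -188.0]] c [ 466.4 -329.4]
  sides [239. 140. 244. 140.]
  ang 0 -115.3
  ang 1 153.5
lid
top [[513.0, 132.0], [501.0, -115.0], [361.0, -104.0], [373.0, 137.0]] c [436.8  12.7]
  sides [247. 141. 241. 140.]
  ang 0 -92.8
  ang 1 176.8
k0
top [[671.0, 95.0], [667.0, 76.0], [567.0, 96.0], [572.0, 114.0]] c [619.2  95.2]
  sides [ 20. 103.  19. 101.]
  ang 0 -103.6
  ang 1 168.9
k1
top [[675.0, 33.0], [677.0, 14.0], [577.0, 7.0], [575.0, 27.0]] c [625.9  20.3]
  sides [ 20. 100.  20. 100.]
  ang 0 -83.1
  ang 1 -176.4
unit
top [[694.0, 440.0], [715.0, 270.0], [563.0, 252.0], [541.0, 420.0]] c [628.1 345.4]
  sides [171. 153. 169. 154.]
  ang 0 -82.7
  ang 1 -172.8
drawer in [[544. 405.  93.]
 [560. 268.  93.]
 [468. 255.  93.]
 [451. 391.  93.]]
front top edge [[431. 398. 102.]
 [452. 242. 102.]
 [467. 242. 102.]
 [447. 400. 102.]]
handle [[401. 364.  77.]
 [411. 274.  77.]]
tin [[ 491.2 -310.8   76. ]]
knob [[ 620.8 -339.   150. ]] hinge [[ 568.01315529 -302.67501913   64.        ]]
```

```bash
cat > go.py <<'E'
import sys
from h import *
# go.py x y z yaw_deg(tool x dir) -> turn (units) then shift (units) in turned axes
x,y,z,a=map(float,sys.argv[1:5]); s=manip.sense()
Rc=R.from_quat(s["tcp_rot"]); 
Rd=R.from_euler("z",a,degrees=True)*R.from_euler("x",180,degrees=True)
print("now",s["eef_pos"].round(1),"w",round(s["gripper_width"],1),"F",s["wrist_force"].round(1),"ff",round(s["finger_force"],1),"t",round(s["time_s"],1),"q6",s["qpos"][5].round(2))
print("turn",(np.degrees((Rc.inv()*Rd).as_rotvec())/6).round(2),"shift",(Rd.inv().apply(np.array([x,y,z])-s["eef_pos"])/25).round(2))
E
python3 -m inch '[[[0,0,0,0,0,1,1],[0,0,0,0,0,1,1],[0,0,0,0,0,1,1],[0,0,0,0,0,1,1],[0,0,0,0,0,1,1],[0,0,0,0,0,1,1],[0,0,0,0,0,1,1],[0,0,0,0,0,0.8,1]]]' 40
python3 -m inch '[[[0.33,-1,0,0,0,0,1],[0.33,-1,0,0,0,0,1],[0.33,-1,0,0,0,0,1],[0.33,-1,0,0,0,0,1],[0.33,-1,0,0,0,0,1],[0.33,-1,0,0,0,0,1],[0.33,-1,0,0,0,0,1],[0.33,-1,0,0,0,0,1],[0.33,-1,0,0,0,0,1],[0.33,-1,0,0,0,0,1],[0.33,-1,0,0,0,0,1],[0.33,-1,0,0,0,0,1],[0.33,-1,0,0,0,0,1],[0.33,-1,0,0,0,0,1],[0.2,-0.4,0,0,0,0,1],[0,0,0,0,0,0,1],[0,0,0,0,0,0,1]]]'
python3 go.py 491 -311 38 -25.7
```

```text
time_s: 0.9
eef_pos: [225.8, -582.5, 230.8]
tcp_rot: [0.975, -0.224, -0.0, -0.0]
wrist_force: [-0.3, 1.0, -0.7]
gripper_width: 85.5
finger_force: 0.0
time_s: 2.6
eef_pos: [489.7, -310.5, 231.0]
tcp_rot: [0.975, -0.221, -0.0, 0.0]
wrist_force: [-1.1, -0.1, -0.1]
gripper_width: 85.3
finger_force: 0.0
now [ 489.7 -310.5  231. ] w 85.3 F [-1.1 -0.1 -0.1] ff 0.0 t 2.6 q6 1.45
turn [0.   0.01 0.02] shift [ 0.06 -0.    7.72]
```

Accurate motion. Next: descend, grip and lift.

```bash

python3 -m inch '[[[0.06,0,1,0,0,0,1],[0,0,1,0,0,0,1],[0,0,1,0,0,0,1],[0,0,1,0,0,0,1],[0,0,1,0,0,0,1],[0,0,1,0,0,0,1],[0,0,1,0,0,0,1],[0,0,0.72,0,0,0,1],[0,0,0,0,0,0,1],[0,0,0,0,0,0,-1],[0,0,0,0,0,0,-1],[0,0,0,0,0,0,-1],[0,0,0,0,0,0,-1],[0,0,0,0,0,0,-1],[0,0,0,0,0,0,-1],[0,0,0,0,0,0,-1]]]' 60
python3 -m inch '[[[0,0,-1,0,0,0,-1],[0,0,-1,0,0,0,-1],[0,0,-1,0,0,0,-1],[0,0,-1,0,0,0,-1],[0,0,-1,0,0,0,-1],[0,0,-1,0,0,0,-1],[0,0,-1,0,0,0,-1],[0,0,-0.7,0,0,0,-1],[0,0,0,0,0,0,-1]]]'
python3 go.py 505 329 231 7.2;python3 go.py 505 329 231 -172.8
```

```text
time_s: 4.2
eef_pos: [492.3, -311.6, 39.9]
tcp_rot: [0.975, -0.222, 0.001, 0.001]
wrist_force: [-1.6, -0.9, 6.3]
gripper_width: 48.8
finger_force: 61.9
time_s: 5.1
eef_pos: [492.8, -311.7, 234.0]
tcp_rot: [0.975, -0.222, 0.003, 0.001]
wrist_force: [0.1, -0.3, -1.9]
gripper_width: 48.7
finger_force: 62.4
now [ 492.8 -311.7  234. ] w 48.7 F [ 0.1 -0.3 -1.9] ff 62.4 t 5.1 q6 1.45
turn [ 0.02 -0.05 -5.47] shift [  3.7  -25.36   0.12]
now [ 492.8 -311.7  234. ] w 48.7 F [ 0.1 -0.3 -1.9] ff 62.4 t 5.1 q6 1.45
turn [-0.06 -0.03 24.53] shift [-3.7  25.36  0.12]
```

```bash

python3 -m inch '[[[0,0,0,0,0,-1,-1],[0,0,0,0,0,-1,-1],[0,0,0,0,0,-1,-1],[0,0,0,0,0,-1,-1],[0,0,0,0,0,-1,-1],[0,0,0,0,0,-0.5,-1]]]'
python3 -m inch '[[[0.15,-1,0,0,0,0,-1],[0.15,-1,0,0,0,0,-1],[0.15,-1,0,0,0,0,-1],[0.15,-1,0,0,0,0,-1],[0.15,-1,0,0,0,0,-1],[0.15,-1,0,0,0,0,-1],[0.15,-1,0,0,0,0,-1],[0.15,-1,0,0,0,0,-1],[0.15,-1,0,0,0,0,-1],[0.15,-1,0,0,0,0,-1],[0.15,-1,0,0,0,0,-1],[0.15,-1,0,0,0,0,-1],[0.15,-1,0,0,0,0,-1]]]'
python3 -m inch '[[[0.15,-1,0,0,0,0,-1],[0.15,-1,0,0,0,0,-1],[0.15,-1,0,0,0,0,-1],[0.15,-1,0,0,0,0,-1],[0.15,-1,0,0,0,0,-1],[0.15,-1,0,0,0,0,-1],[0.15,-1,0,0,0,0,-1],[0.15,-1,0,0,0,0,-1],[0.15,-1,0,0,0,0,-1],[0.15,-1,0,0,0,0,-1],[0.15,-1,0,0,0,0,-1],[0.15,-1,0,0,0,0,-1],[0,0,0,0,0,0,-1],[0,0,0,0,0,0,-1]]]'
python3 go.py 505 329 62 7.2; python3 -c "
from h import *
snap('top','t1.png',(60,100,260,250),4)"
```

```text
time_s: 5.7
eef_pos: [490.9, -310.5, 229.6]
tcp_rot: [0.998, 0.066, -0.001, -0.0]
wrist_force: [-0.3, 0.1, -1.6]
gripper_width: 48.8
finger_force: 62.4
time_s: 7.0
eef_pos: [497.3, 18.7, 229.9]
tcp_rot: [0.998, 0.064, -0.001, -0.0]
wrist_force: [0.6, 0.4, -1.4]
gripper_width: 49.0
finger_force: 62.5
time_s: 8.4
eef_pos: [503.4, 320.9, 229.7]
tcp_rot: [0.998, 0.065, -0.001, 0.001]
wrist_force: [0.4, -0.7, -1.3]
gripper_width: 48.5
finger_force: 62.7
now [503.4 320.9 229.7] w 48.5 F [ 0.4 -0.7 -1.3] ff 62.7 t 8.4 q6 2.01
turn [0.01 0.01 0.04] shift [ 0.1  -0.32  6.71]
```

View pics/t1.png

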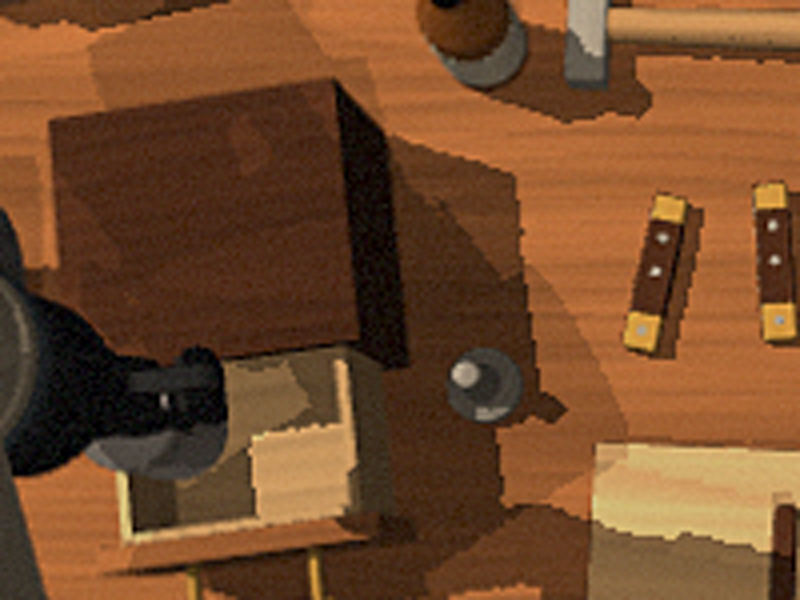

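The view is consistent: the raised tin is displaced by parallax and the drawer is unchanged. Next: lower the tin and release it.

```bash

python3 -m inch '[[[0.1,-0.3,0.7,0,0,0,-1],[0,0,1,0,0,0,-1],[0,0,1,0,0,0,-1],[0,0,1,0,0,0,-1],[0,0,1,0,0,0,-1],[0,0,1,0,0,0,-1],[0,0,0.5,0,0,0,-1],[0,0,0.3,0,0,0,-1],[0,0,0.2,0,0,0,-1],[0,0,0,0,0,0,-1]]]'
python3 go.py 505 329 60 7.2
```

```text
time_s: 9.45
eef_pos: [505.9, 328.7, 63.5]
tcp_rot: [0.998, 0.064, 0.0, -0.0]
wrist_force: [-0.5, -0.6, -1.6]
gripper_width: 48.1
finger_force: 62.7
now [505.9 328.7  63.5] w 48.1 F [-0.5 -0.6 -1.6] ff 62.7 t 9.4 q6 2.02
turn [-0.   -0.    0.03] shift [-0.03 -0.02  0.14]
```

```bash

python3 -m inch '[[[0,0,0.1,0,0,0,-1],[0,0,0.1,0,0,0,-1],[0,0,0,0,0,0,0.6],[0,0,0,0,0,0,0.6],[0,0,0,0,0,0,0.6],[0,0,0,0,0,0,0.6],[0,0,-0.5,0,0,0,0.6],[0,0,-1,0,0,0,0.6],[0,0,-1,0,0,0,0.6],[0,0,-1,0,0,0,0.6],[0,0,-1,0,0,0,0.6],[0,0,-1,0,0,0,0.6],[0,0,0,0,0,0,0.6]]]'
python3 go.py 346 310 65 7.2; python3 -c "
from h import *
snap('scene','s1.png',(220,60,420,210),4)"
```

```text
time_s: 10.75
eef_pos: [507.5, 330.0, 200.5]
tcp_rot: [0.998, 0.064, 0.003, -0.002]
wrist_force: [1.0, 0.6, 0.1]
gripper_width: 68.3
finger_force: 0.0
now [507.5 330.  200.5] w 68.3 F [1.  0.6 0.1] ff 0.0 t 10.8 q6 2.02
turn [-0.03 -0.06  0.03] shift [-6.51 -0.02  5.42]
```

View pics/s1.png

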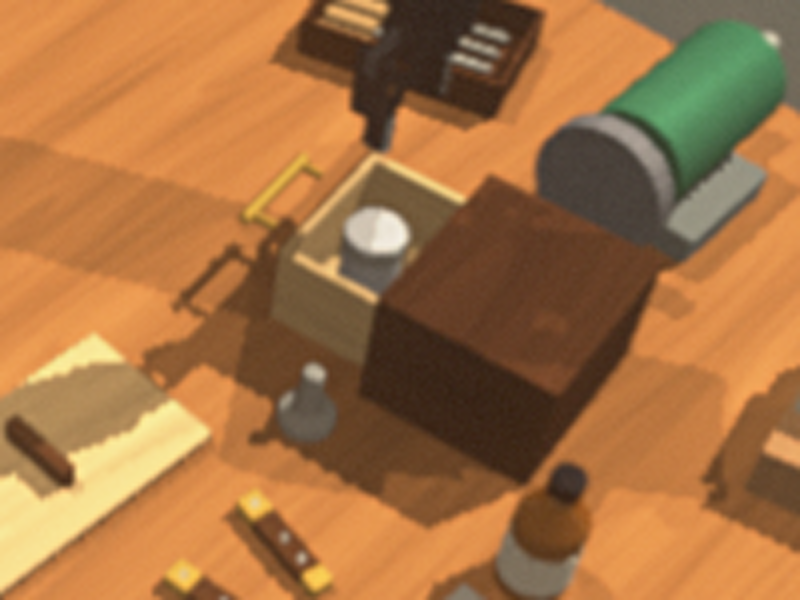

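The tin stands in the drawer, at crop (372,240). Next: push the drawer shut by the handle bar.

```bash

python3 -m inch '[[[-1,0,0,0,0,0,-1],[-1,0,0,0,0,0,-1],[-1,0,0,0,0,0,-1],[-1,0,0,0,0,0,-1],[-1,0,0,0,0,0,-1],[-1,0,0,0,0,0,-1],[-0.5,0,1,0,0,0,-1],[0,0,1,0,0,0,-1],[0,0,1,0,0,0,-1],[0,0,1,0,0,0,-1],[0,0,1,0,0,0,-1],[0,0,0.4,0,0,0,-1],[1,0,0,0,0,0,-1],[0.8,0,0,0,0,0,-1],[0.4,0,0,0,0,0,-1],[0.4,0,0,0,0,0,-1],[0.4,0,0,0,0,0,-1],[0.4,0,0,0,0,0,-1],[0.4,0,0,0,0,0,-1],[0.4,0,0,0,0,0,-1]]]'
python3 go.py 486 329 65 7.2
python3 -m inch '[[[0.3,0,0,0,0,0,-1],[0.3,0,0,0,0,0,-1],[0.3,0,0,0,0,0,-1],[0.2,0,0,0,0,0,-1],[0.2,0,0,0,0,0,-1]]]'
python3 go.py 486 329 65 7.2
```

```text
time_s: 12.8
eef_pos: [449.3, 321.5, 60.8]
tcp_rot: [0.998, 0.064, -0.0, 0.0]
wrist_force: [-1.6, 0.9, 0.0]
gripper_width: 0.1
finger_force: 0.7
now [449.3 321.5  60.8] w 0.1 F [-1.6  0.9  0. ] ff 0.7 t 12.8 q6 2.06
turn [0.   0.   0.03] shift [ 1.5  -0.11 -0.17]
time_s: 13.3
eef_pos: [481.2, 325.6, 60.8]
tcp_rot: [0.998, 0.064, -0.0, 0.0]
wrist_force: [-1.4, 0.1, 1.2]
gripper_width: -0.2
finger_force: 0.6
now [481.2 325.6  60.8] w -0.2 F [-1.4  0.1  1.2] ff 0.6 t 13.3 q6 2.03
turn [0.   0.   0.03] shift [ 0.21 -0.11 -0.17]
```

```bash

for i in 1; do python3 -m inch '[[[0.2,0,0,0,0,0,-1],[0.1,0,0,0,0,0,-1]]]'; python3 -m inch '[[[0.1,0,0,0,0,0,-1],[0.1,0,0,0,0,0,-1]]]';  python3 -m inch '[[[0.1,0,0,0,0,0,-1],[0.1,0,0,0,0,0,-1]]]'; done; python3 -c "
from h import *
snap('top','t2.png',(60,100,260,250),4)"
```

```text
time_s: 13.5
eef_pos: [486.5, 326.1, 60.5]
tcp_rot: [0.998, 0.064, -0.002, 0.001]
wrist_force: [-16.1, 0.7, 11.8]
gripper_width: 0.0
finger_force: 8.1
time_s: 13.7
eef_pos: [486.7, 326.0, 60.4]
tcp_rot: [0.998, 0.064, -0.007, 0.001]
wrist_force: [-36.7, 2.9, 27.0]
gripper_width: -0.1
finger_force: 17.9
time_s: 13.9
eef_pos: [486.9, 325.9, 60.2]
tcp_rot: [0.998, 0.063, -0.011, 0.002]
wrist_force: [-56.5, 5.1, 42.3]
gripper_width: -0.2
finger_force: 27.8
```

View pics/t2.png

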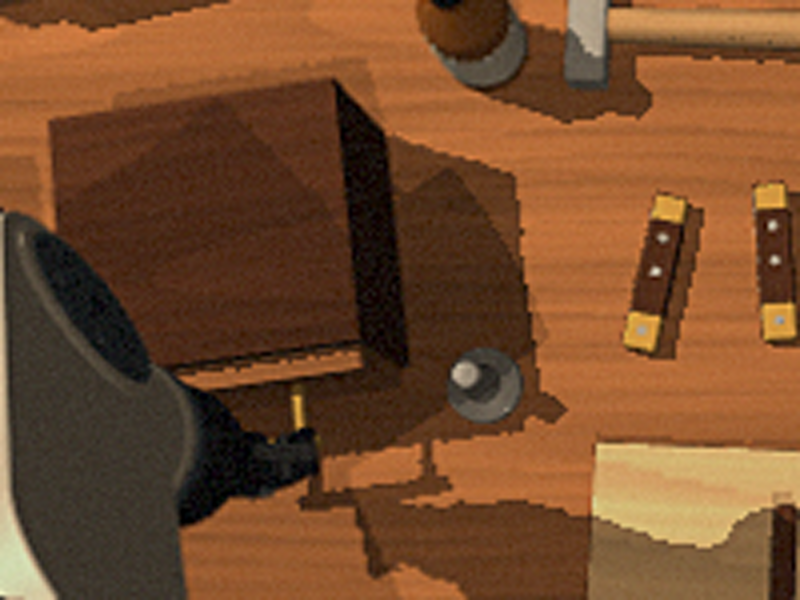

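The drawer is shut: it hit a hard stop at the predicted place, and the front at crop (270,365) is flush. Next: back off and move to the first knife.

```bash

python3 -m inch '[[[-0.8,0,0,0,0,0,-1],[-0.8,0,0,0,0,0,-1],[-0.5,0,-1,0,0,0,-1],[0,0,-1,0,0,0,-1],[0,0,-1,0,0,0,-1],[0,0,-1,0,0,1,-1],[0,0,-1,0,0,1,0],[0,0,-1,0,0,1,0],[0,0,0,0,0,0,0]]]'
python3 go.py 619 95 100 -11
```

```text
time_s: 14.85
eef_pos: [448.1, 322.2, 214.4]
tcp_rot: [0.996, -0.094, 0.002, -0.002]
wrist_force: [0.1, 1.2, -0.7]
gripper_width: 42.0
finger_force: 0.0
now [448.1 322.2 214.4] w 42.0 F [ 0.1  1.2 -0.7] ff 0.0 t 14.8 q6 2.38
turn [-0.04 -0.04  0.04] shift [8.44 7.62 4.57]
```

```bash

python3 -m inch '[[[1,0.9,0,0,0,0,0],[1,0.9,0,0,0,0,0],[1,0.9,0,0,0,0,0],[1,0.9,0,0,0,0,0],[1,0.9,0,0,0,0,0],[1,0.9,0,0,0,0,0],[1,0.9,0,0,0,0,0],[1,0.9,0,0,0,0,0],[0.4,0.4,0,0,0,0,0],[0,0,1,0,0,0,0],[0,0,1,0,0,0,0],[0,0,1,0,0,0,0],[0,0,1,0,0,0,0],[0,0,0.6,0,0,0,0],[0,0,0,0,0,0,0],[0,0,0,0,0,0,0]]]'
python3 go.py 619 95 3 -11; python3 -c "
from h import *
snap('scene','s2.png',(220,130,370,242),5)"
```

```text
time_s: 16.45
eef_pos: [617.7, 95.9, 96.1]
tcp_rot: [0.996, -0.092, 0.0, -0.0]
wrist_force: [0.7, -0.2, 1.0]
gripper_width: 42.6
finger_force: 0.0
now [617.7  95.9  96.1] w 42.6 F [ 0.7 -0.2  1. ] ff 0.0 t 16.4 q6 1.91
turn [-0.   -0.    0.07] shift [0.06 0.02 3.72]
```

View pics/s2.png

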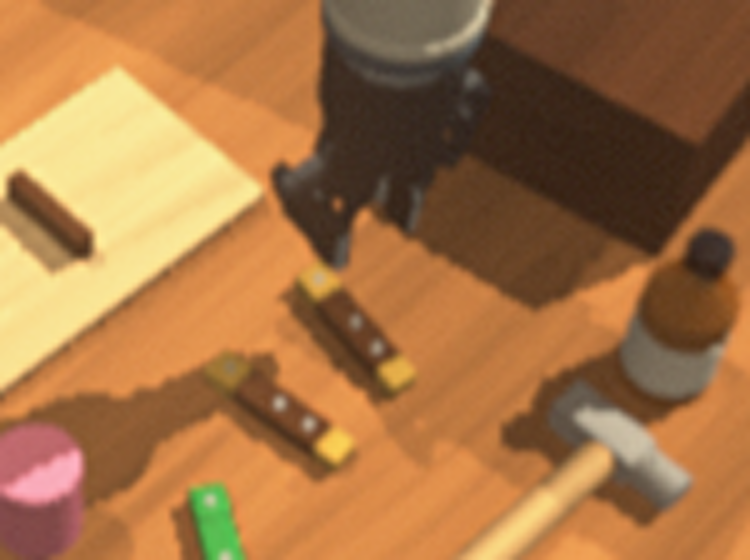

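```bash
python3 -c "
from h import *
print(px2w('scene',[(220+357/5,130+328/5),(220+283/5,130+410/5)],16).round(0))"
python3 -m inch '[[[0,0,1,0,0,0,0],[0,0,1,0,0,0,0],[0,0,0.9,0,0,0,0],[0,0,0.5,0,0,0,0],[0,0,0.3,0,0,0,0],[0,0,0,0,0,0,0],[0,0,0,0,0,0,-1],[0,0,0,0,0,0,-1],[0,0,0,0,0,0,-1],[0,0,0,0,0,0,-1],[0,0,0,0,0,0,-1],[0,0,0,0,0,0,-1]]]' 60
```

```text
[[626.  93.  16.]
 [634.  19.  16.]]
time_s: 17.7
eef_pos: [618.6, 95.8, 4.7]
tcp_rot: [0.996, -0.093, 0.001, -0.0]
wrist_force: [-0.7, -0.1, 7.8]
gripper_width: 20.2
finger_force: 59.4
```

```bash

python3 -m inch '[[[0,0,-0.5,0,0,0,-1],[0,0,-1,0,0,0,-1],[0,0,-1,0,0,0,-1],[0,0,-1,0,0,0,-1],[0,0,-1,0,0,0,-1],[0,0,-1,0,0,1,-1],[0,0,-1,0,0,1,-1],[0,0,0,0,0,0.45,-1],[0,0,0,0,0,0,-1]]]'
python3 go.py 440 -383 20 -25.7
```

```text
time_s: 18.6
eef_pos: [618.0, 95.7, 167.6]
tcp_rot: [0.976, -0.219, 0.001, -0.0]
wrist_force: [-0.7, -0.0, -0.9]
gripper_width: 20.3
finger_force: 58.7
now [618.   95.7 167.6] w 20.3 F [-0.7 -0.  -0.9] ff 58.7 t 18.6 q6 2.16
turn [-0.01 -0.02  0.06] shift [ 1.89 20.34  5.91]
```

```bash

python3 -m inch '[[[0.1,1,0,0,0,0,-1],[0.1,1,0,0,0,0,-1],[0.1,1,0,0,0,0,-1],[0.1,1,0,0,0,0,-1],[0.1,1,0,0,0,0,-1],[0.1,1,0,0,0,0,-1],[0.1,1,0,0,0,0,-1],[0.1,1,0,0,0,0,-1],[0.1,1,0,0,0,0,-1],[0.1,1,0,0,0,0,-1],[0.1,1,0,0,0,0,-1],[0.1,1,0,0,0,0,-1],[0.1,1,0,0,0,0,-1],[0.1,1,0,0,0,0,-1],[0.1,1,0,0,0,0,-1],[0.1,1,0,0,0,0,-1],[0.1,1,0,0,0,0,-1],[0.1,1,0,0,0,0,-1],[0.1,1,0,0,0,0,-1],[0,1,0,0,0,0,-1]]]'
python3 -m inch '[[[0,0.3,0,0,0,0,-1],[0,0,1,0,0,0,-1],[0,0,1,0,0,0,-1],[0,0,1,0,0,0,-1],[0,0,0,0,0,0,-1]]]'
python3 go.py 440 -383 13 -25.7; python3 -c "
from h import *
snap('scene','s3.png',(75,190,225,302),5)"
```

```text
time_s: 20.6
eef_pos: [446.0, -377.4, 165.5]
tcp_rot: [0.976, -0.218, -0.0, -0.0]
wrist_force: [0.3, 1.1, -0.9]
gripper_width: 20.3
finger_force: 58.8
time_s: 21.1
eef_pos: [441.5, -381.1, 87.6]
tcp_rot: [0.976, -0.219, -0.003, -0.002]
wrist_force: [-0.5, -0.2, -2.0]
gripper_width: 20.1
finger_force: 58.9
now [ 441.5 -381.1   87.6] w 20.1 F [-0.5 -0.2 -2. ] ff 58.9 t 21.1 q6 1.3
turn [-0.02  0.06  0.08] shift [-0.02  0.1   2.99]
```

View pics/s3.png

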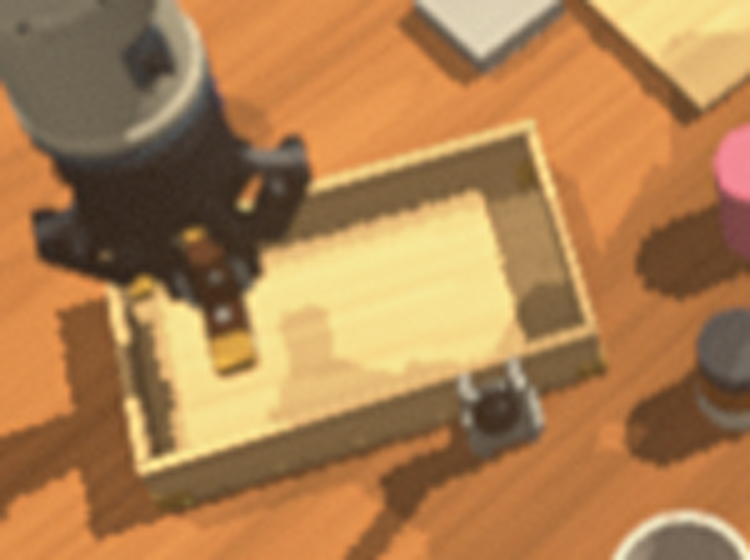

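The knife is held, at crop (222,300), over the case interior with the long wall and lever clear. Next: lower and release.

```bash

python3 -m inch '[[[0,0.1,1,0,0,0,-1],[0,0,1,0,0,0,-1],[0,0,0.6,0,0,0,-1],[0,0,0.3,0,0,0,-1],[0,0,0,0,0,0,-1]]]'
python3 -m inch '[[[0,0,0.05,0,0,0,0],[0,0,0,0,0,0,0],[0,0,0,0,0,0,0],[0,0,0,0,0,0,0],[0,0,-0.5,0,0,0,0],[0,0,-1,0,0,0,0],[0,0,-1,0,0,0,0],[0,0,-1,0,0,0,0],[0,0,-1,0,0,0,0],[0,0,-1,0,0,0,0],[0,0,-1,0,0,-1,0],[0,0,0,0,0,-1,0],[0,0,0,0,0,-1,0],[0,0,0,0,0,-1,0],[0,0,0,0,0,-1,0]]]'
python3 go.py 628 20 100 4
```

```text
time_s: 21.65
eef_pos: [442.5, -385.5, 18.2]
tcp_rot: [0.976, -0.219, -0.0, -0.0]
wrist_force: [0.4, 0.7, -0.6]
gripper_width: 20.3
finger_force: 58.9
time_s: 23.15
eef_pos: [442.5, -385.8, 180.7]
tcp_rot: [0.999, 0.043, 0.0, 0.0]
wrist_force: [0.2, -0.5, 0.4]
gripper_width: 42.6
finger_force: 0.0
now [ 442.5 -385.8  180.7] w 42.6 F [ 0.2 -0.5  0.4] ff 0.0 t 23.1 q6 0.77
turn [ 0.01 -0.01  0.16] shift [  8.54 -15.67   3.23]
```

```bash

python3 -m inch '[[[0.55,-1,0,0,0,0.15,0],[0.55,-1,0,0,0,0,0],[0.55,-1,0,0,0,0,0],[0.55,-1,0,0,0,0,0],[0.55,-1,0,0,0,0,0],[0.55,-1,0,0,0,0,0],[0.55,-1,0,0,0,0,0],[0.55,-1,0,0,0,0,0],[0.55,-1,0,0,0,0,0],[0.55,-1,0,0,0,0,0],[0.55,-1,0,0,0,0,0],[0.55,-1,0,0,0,0,0],[0.55,-1,0,0,0,0,0],[0.5,-1,0,0,0,0,0],[0.5,-1,0,0,0,0,0],[0.4,-0.6,0,0,0,0,0],[0,0,1,0,0,0,0],[0,0,1,0,0,0,0],[0,0,1,0,0,0,0],[0,0,0,0,0,0,0]]]'
python3 go.py 628 20 3 4; python3 -c "
from h import *
snap('scene','s4.png',(60,90,380,330),2.5)"
```

```text
time_s: 25.15
eef_pos: [627.3, 17.5, 101.9]
tcp_rot: [0.999, 0.033, -0.003, 0.0]
wrist_force: [-0.3, -0.8, 0.1]
gripper_width: 42.9
finger_force: 0.0
now [627.3  17.5 101.9] w 42.9 F [-0.3 -0.8  0.1] ff 0.0 t 25.1 q6 1.53
turn [-0.    0.05 -0.04] shift [ 0.04 -0.1   3.96]
```

View pics/s4.png

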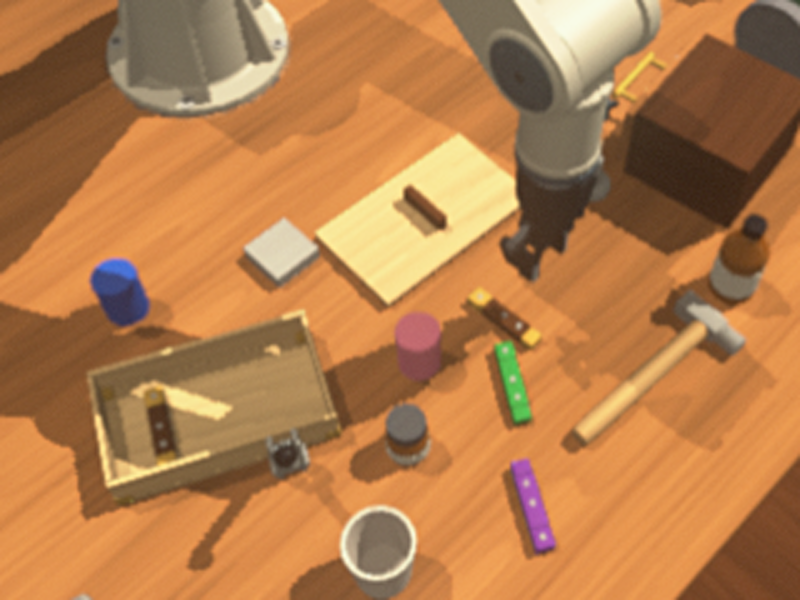

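The first knife is in the case at crop (160,425), and the drawer is shut. The second knife was knocked aside: it's now at crop (505,317), near the green look-alike. I'll recompute its pose.

```bash
python3 -c "
from h import *
f=lambda l:np.array(l)/2.5+[60,90]
P=px2w('scene',f([(473,298),(534,336)]),14);print('knife ends',P.round(0),P.mean(0).round(0),np.degrees(np.arctan2(*(P[1]-P[0])[1::-1])))
print('lid',px2w('scene',f([(316,234),(460,135),(388,302)]),16).round(0))
print('green',px2w('scene',f([(504,345),(520,420)]),14).round(0))
im=cv2.imread('pics/raw_s4.png')[195:245,235:295];cv2.imwrite('pics/c5.png',cv2.resize(im,None,fx=10,fy=10,interpolation=2))"
```

```text
knife ends [[569. -30.  14.]
 [655. -17.  14.]] [612. -24.  14.] 8.466499958281046
lid [[ 369. -101.   16.]
 [ 381.  137.   16.]
 [ 503. -105.   16.]]
green [[ 639.  -50.   14.]
 [ 716. -106.   14.]]
```

View pics/c5.png

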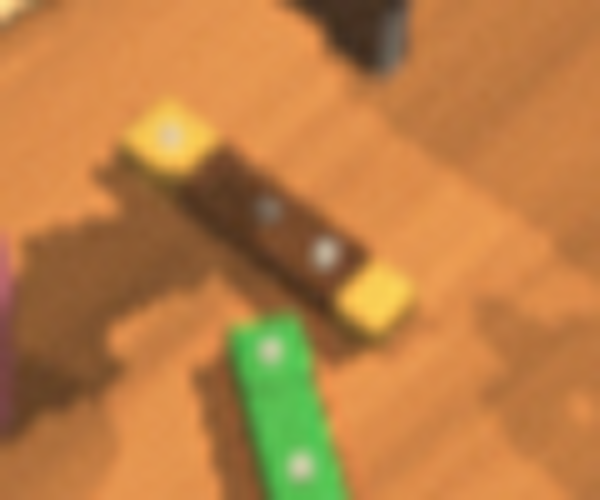

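```bash
python3 -c "
from h import *
P=px2w('scene',[(235+14.6,195+11.8),(235+39.5,195+31.3)],16);print(P.round(0),P.mean(0).round(0),np.degrees(np.arctan2(*(P[1]-P[0])[1::-1])))
manip.get_image('top')
im=manip.get_image('top')[:,:,::-1]
for n,i in(('top',im),('scene',cv2.imread('pics/raw_s4.png')),('top',cv2.imread('pics/raw_t0.png'))):
  h=cv2.cvtColor(i,cv2.COLOR_BGR2HSV)
  for nm,lo,hi in(('green',(50,120,60),(75,255,255)),('yel',(20,130,110),(30,255,255)),('pinkk',(160,60,60),(178,255,255))):
    m=cv2.inRange(h,lo,hi);k,_,st,c=cv2.connectedComponentsWithStats(m)
    for j in range(1,k):
      if st[j,4]>25: print(n,nm,st[j,4],c[j].round(1),px2w(n,[c[j]],15)[0,:2].round(0))
"
```

```text
[[565. -24.  16.]
 [662. -21.  16.]] [614. -23.  16.] 1.8707845069164917
top green 57 [300.7 134. ] [706. -99.]
top pinkk 358 [315.4 181.6] [ 584. -133.]
scene green 194 [264.7 242.8] [678. -79.]
scene yel 53 [313.1 119.4] [470. 384.]
scene yel 146 [  3.4 296.4] [ 311. -658.]
scene pinkk 48 [228.1 225.5] [ 565. -113.]
top green 294 [291.8 146. ] [675. -76.]
top pinkk 405 [315.1 181.5] [ 584. -133.]
```

```bash

python3 -m inch '[[[-0.5,0.7,0,0,0,0,-0.1],[-0.45,0.7,0,0,0,0,-0.1],[0,0,0.5,0,0,0,-0.1],[0,0,0,0,0,0,-0.1],[0,0,0,0,0,0,-0.1]]]'
python3 go.py 604 -21 3 3; python3 -c "
from h import *
snap('scene','s5.png',(210,170,310,245),8)"
```

```text
time_s: 25.8
eef_pos: [608.0, -19.1, 91.9]
tcp_rot: [0.999, 0.033, -0.0, -0.0]
wrist_force: [-0.1, -0.3, 0.8]
gripper_width: 38.5
finger_force: 0.0
now [608.  -19.1  91.9] w 38.5 F [-0.1 -0.3  0.8] ff 0.0 t 25.8 q6 1.47
turn [-0.    0.    0.12] shift [-0.16  0.07  3.56]
```

View pics/s5.png

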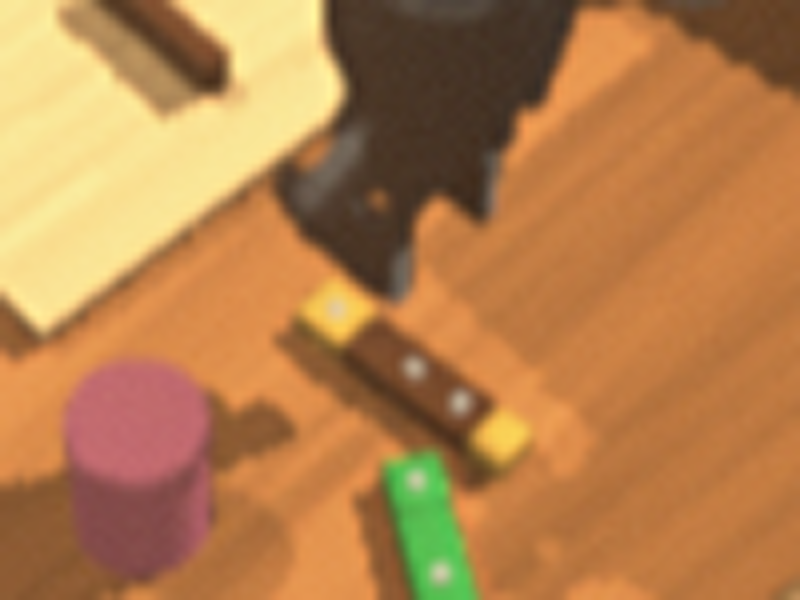

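```bash
python3 -c "
from h import *
print(w2px('scene',[(608,-19,99)]),px2w('scene',[(210+414/8,170+370/8)],16).round(1), w2px('scene',[(604,-21,16)]))"
python3 -m inch '[[[-0.15,0,1,0,0,0.1,-0.1],[0,0,1,0,0,0,-0.1],[0,0,0.9,0,0,0,-0.1],[0,0,0.4,0,0,0,-0.1],[0,0,0.2,0,0,0,-0.1],[0,0,0,0,0,0,-0.1]]]'
python3 -m inch '[[[0,0,0.05,0,0,0,-1],[0,0,0,0,0,0,-1],[0,0,0,0,0,0,-1],[0,0,0,0,0,0,-1],[0,0,0,0,0,0,-1],[0,0,0,0,0,0,-1]]]' 60
```

```text
[[262.46568034 198.79970307]] [[612.9 -22.5  16. ]] [[259.88784581 214.10053202]]
time_s: 26.45
eef_pos: [604.6, -18.8, 4.5]
tcp_rot: [1.0, 0.028, -0.0, -0.0]
wrist_force: [0.0, -0.2, 0.4]
gripper_width: 38.8
finger_force: 0.0
time_s: 27.05
eef_pos: [605.3, -19.0, 4.4]
tcp_rot: [1.0, 0.028, 0.001, 0.0]
wrist_force: [-0.8, 0.9, 7.0]
gripper_width: 20.3
finger_force: 59.8
```

```bash

python3 -m inch '[[[0,0,-0.5,0,0,0,-1],[0,0,-1,0,0,0,-1],[0,0,-1,0,0,0,-1],[0,0,-1,0,0,1,-1],[0,0,-1,0,0,1,-1],[0,0,-1,0,0,1,-1],[0,0,-1,0,0,1,-1],[0,0,0,0,0,0.8,-1],[0,0,0,0,0,0,-1]]]'
python3 go.py 466 -318 15 -25.7
```

```text
time_s: 27.95
eef_pos: [604.7, -19.1, 167.4]
tcp_rot: [0.975, -0.222, 0.001, -0.0]
wrist_force: [0.1, 0.1, -1.4]
gripper_width: 20.3
finger_force: 58.9
now [604.7 -19.1 167.4] w 20.3 F [ 0.1  0.1 -1.4] ff 58.9 t 27.9 q6 1.99
turn [-0.01 -0.02  0.  ] shift [ 0.18 13.18  6.1 ]
```

```bash

python3 -m inch '[[[0,1,0,0,0,0,-1],[0,1,0,0,0,0,-1],[0,1,0,0,0,0,-1],[0,1,0,0,0,0,-1],[0,1,0,0,0,0,-1],[0,1,0,0,0,0,-1],[0,1,0,0,0,0,-1],[0,1,0,0,0,0,-1],[0,1,0,0,0,0,-1],[0,1,0,0,0,0,-1],[0,1,0,0,0,0,-1],[0,1,0,0,0,0,-1],[0.2,1,0,0,0,0,-1],[0,0.2,1,0,0,0,-1],[0,0,1,0,0,0,-1],[0,0,1,0,0,0,-1],[0,0,0,0,0,0,-1]]]'
python3 go.py 466 -318 15 -25.7
```

```text
time_s: 29.65
eef_pos: [463.7, -317.2, 87.7]
tcp_rot: [0.975, -0.221, -0.003, -0.001]
wrist_force: [-0.8, 0.6, -1.0]
gripper_width: 20.3
finger_force: 59.0
now [ 463.7 -317.2   87.7] w 20.3 F [-0.8  0.6 -1. ] ff 59.0 t 29.6 q6 1.41
turn [-0.01  0.06  0.03] shift [ 0.1  -0.01  2.91]
```

```bash

python3 -m inch '[[[0,0,1,0,0,0,-1],[0,0,1,0,0,0,-1],[0,0,0.6,0,0,0,-1],[0,0,0.3,0,0,0,-1],[0,0,0,0,0,0,-1]]]'
python3 -m inch '[[[0,0,0.05,0,0,0,0],[0,0,0,0,0,0,0],[0,0,0,0,0,0,0],[0,0,0,0,0,0,0],[0,0,-0.5,0,0,0,0],[0,0,-1,0,0,0,0],[0,0,-1,0,0,0,0],[0,0,-1,0,0,0,0],[0,0,-1,0,0,0,0],[0,0,-1,0,0,0,0],[0,0,-1,0,0,-1,0],[0,0,-1,0,0,-1,0],[0,0,0,0,0,-1,0],[0,0,0,0,0,-0.7,0],[0,0,0,0,0,0,0]]]'
cat > lid.py <<'E'
from h import *
im=manip.get_image("top")[:,:,::-1];cv2.imwrite("pics/raw_lid.png",im)
h=cv2.cvtColor(im,cv2.COLOR_BGR2HSV)
for src,nm,i in(("top","now",im),("top","t0",cv2.imread("pics/raw_t0.png")),("scene","s4",cv2.imread("pics/raw_s4.png"))):
    h=cv2.cvtColor(i,cv2.COLOR_BGR2HSV)
    x0,y0,x1,y1=(212,216,302,266) if src=="top" else (205,155,265,190)
    m=np.zeros(h.shape[:2],np.uint8);m[y0:y1,x0:x1]=(h[y0:y1,x0:x1,2]<95)*255
    k,_,st,c=cv2.connectedComponentsWithStats(m)
    for j in range(1,k):
        if 40<st[j,4]<600: print(nm,st[j],c[j].round(1),px2w(src,[c[j]],38)[0].round(1))
E
python3 lid.py; python3 go.py 440 13 100 -3
```

```text
time_s: 30.15
eef_pos: [466.1, -318.6, 18.0]
tcp_rot: [0.975, -0.221, -0.001, -0.0]
wrist_force: [-0.9, 0.2, 0.5]
gripper_width: 20.5
finger_force: 59.0
time_s: 31.65
eef_pos: [466.3, -318.7, 205.8]
tcp_rot: [1.0, -0.029, 0.001, 0.0]
wrist_force: [0.5, 0.5, -0.3]
gripper_width: 42.7
finger_force: 0.0
now [253 226  13  30 286] [258.4 239.1] [441.7   9.1  38. ]
t0 [253 226  13  31 339] [258.8 241. ] [437.1   8.1  38. ]
now [ 466.2 -318.7  205.4] w 42.8 F [-0.  -0.3  0.5] ff 0.0 t 31.7 q6 1.03
turn [ 0.   -0.01 -0.08] shift [ -1.74 -13.2    4.22]
```

```bash

python3 -m inch '[[[-0.14,-1,0,0,0,0,0],[-0.14,-1,0,0,0,0,0],[-0.14,-1,0,0,0,0,0],[-0.14,-1,0,0,0,0,0],[-0.14,-1,0,0,0,0,0],[-0.14,-1,0,0,0,0,0],[-0.14,-1,0,0,0,0,0],[-0.14,-1,0,0,0,0,0],[-0.14,-1,0,0,0,0,0],[-0.14,-1,0,0,0,0,0],[-0.14,-1,0,0,0,0,0],[-0.14,-1,0,0,0,0,0],[-0.14,-1,0,0,0,0,0],[0,-0.2,1,0,0,0,0],[0,0,1,0,0,0,0],[0,0,1,0,0,0,0],[0,0,1,0,0,0,0],[0,0,0,0,0,0,0],[0,0,0,0,0,0,0]]]'
python3 go.py 438 13 20 -3; python3 lid.py
```

```text
time_s: 33.6
eef_pos: [440.4, 13.4, 104.9]
tcp_rot: [1.0, -0.03, -0.0, 0.0]
wrist_force: [-0.5, -0.4, -0.0]
gripper_width: 42.3
finger_force: 0.0
now [440.4  13.4 104.9] w 42.3 F [-0.5 -0.4 -0. ] ff 0.0 t 33.6 q6 1.66
turn [ 0.    0.01 -0.08] shift [-0.1   0.02  3.39]
now [296 216   4  28  43] [298.1 227.8] [468.1 -86.4  38. ]
t0 [253 226  13  31 339] [258.8 241. ] [437.1   8.1  38. ]
```

```bash

python3 -m inch '[[[-0.1,0,1,0,0,0,0],[0,0,1,0,0,0,0],[0,0,0.8,0,0,0,0],[0,0,0.4,0,0,0,0],[0,0,0.2,0,0,0,0],[0,0,0,0,0,0,0]]]'
python3 -m inch '[[[0,0,0,0,0,0,-1],[0,0,0,0,0,0,-1],[0,0,0,0,0,0,-1],[0,0,0,0,0,0,-1],[0,0,0,0,0,0,-1],[0,0,0,0,0,0,-1],[0,0,0,0,0,0,-1]]]' 100
python3 -m inch '[[[0,0,-0.5,0,0,0,-1],[0,0,-1,0,0,0,-1],[0,0,-1,0,0,0,-1],[0,0,-1,0,0,0,-1],[0,0,-1,0,0,0,-1],[0,0,-1,0,0,0,-1],[0,0,-1,0,0,0,-1],[0,0,0,0,0,0,-1],[0,0,0,0,0,0,-1]]]'
python3 go.py 466.4 -329.4 160 -25.7
```

```text
time_s: 34.25
eef_pos: [438.5, 13.5, 19.9]
tcp_rot: [1.0, -0.03, 0.0, -0.0]
wrist_force: [0.3, -0.0, -0.8]
gripper_width: 42.8
finger_force: 0.0
time_s: 34.95
eef_pos: [438.8, 13.6, 20.7]
tcp_rot: [1.0, -0.03, 0.001, -0.0]
wrist_force: [-2.1, 0.5, 10.8]
gripper_width: 11.7
finger_force: 98.5
time_s: 35.85
eef_pos: [438.0, 13.5, 182.3]
tcp_rot: [1.0, -0.03, 0.001, -0.0]
wrist_force: [-0.6, 0.0, -2.8]
gripper_width: 11.4
finger_force: 98.1
now [438.   13.5 182.3] w 11.4 F [-0.6  0.  -2.8] ff 98.1 t 35.9 q6 1.66
turn [-0.   -0.01  3.71] shift [ 6.97 11.87  0.89]
```

```bash
python3 - <<'E'
from h import *
from scipy.optimize import differential_evolution as DE
def rect(a,b,z,n=60):
    t=np.linspace(-1,1,n);o=np.ones(n)
    return np.c_[np.r_[t*a,t*a,a*o,-a*o],np.r_[b*o,-b*o,t*b,t*b],np.full(4*n,z)]
def fit(n,f,x0,rects):
    g=cv2.GaussianBlur(cv2.imread(f),(0,0),0.8).astype(np.float32)
    G=np.sqrt(cv2.Sobel(g,5,1,0)**2+cv2.Sobel(g,5,0,1)**2).sum(2);G=np.minimum(G,500)
    M=np.vstack([rect(*r) for r in rects])
    def cost(p):
        c,s=np.cos(p[2]),np.sin(p[2]);P=M.copy();P[:,0]=p[0]+c*M[:,0]-s*M[:,1];P[:,1]=p[1]+s*M[:,0]+c*M[:,1]
        u=w2px(n,P).astype(np.float32)
        return -cv2.remap(G,u[:,0].copy(),u[:,1].copy(),1).mean()
    r=DE(cost,[(x0[0]-12,x0[0]+12),(x0[1]-12,x0[1]+12),(x0[2]-.06,x0[2]+.06)],seed=1,maxiter=60,popsize=12)
    print(f,r.x[:2].round(1),np.degrees(r.x[2]).round(2),round(-r.fun))
cs=[(70,120,50),(64,114,50)]
for n,f in(("top","pics/raw_t0.png"),("top","pics/raw_lid.png"),("scene","pics/raw_s0.png"),("scene","pics/raw_s4.png")):
    fit(n,f,(466.4,-329.4,-.449),cs)
for n,f in(("top","pics/raw_t0.png"),("scene","pics/raw_s0.png")):fit(n,f,(437,13,-.05),[(70,120,16)])
E
```

```text
pics/raw_t0.png [ 468.5 -330. ] -25.94 424
pics/raw_lid.png [ 468.2 -330.1] -25.89 451
pics/raw_s0.png [ 472.6 -331.7] -26.06 408
pics/raw_s4.png [ 468.8 -330.4] -25.82 305
pics/raw_t0.png [439.1  16.3] -2.75 462
pics/raw_s0.png [439.5  15.3] -3.01 446
```

```bash

python3 -m inch '[[[0,0,0,0,0,1,-1],[0,0,0,0,0,1,-1],[0,0,0,0,0,1,-1],[0,0,0,0,0,0.75,-1],[0.5,0.9,0,0,0,0,-1],[0.5,0.9,0,0,0,0,-1],[0.5,0.9,0,0,0,0,-1],[0.5,0.9,0,0,0,0,-1],[0.5,0.9,0,0,0,0,-1],[0.5,0.9,0,0,0,0,-1],[0.5,0.9,0,0,0,0,-1],[0.5,0.9,0,0,0,0,-1],[0.5,0.9,0,0,0,0,-1],[0.5,0.9,0,0,0,0,-1],[0.5,0.9,0,0,0,0,-1],[0.5,0.9,0,0,0,0,-1],[0.5,0.9,0,0,0,0,-1],[0.5,0,0,0,0,0,-1],[0,0,0,0,0,0,-1]]]'
python3 go.py 468.2 -330 110 -25.9
```

```text
time_s: 37.75
eef_pos: [468.1, -326.3, 180.6]
tcp_rot: [0.974, -0.225, -0.001, -0.0]
wrist_force: [0.2, 0.6, -2.0]
gripper_width: 11.8
finger_force: 98.2
now [ 468.1 -326.3  180.6] w 11.8 F [ 0.2  0.6 -2. ] ff 98.2 t 37.8 q6 1.41
turn [-0.01  0.01 -0.01] shift [0.07 0.13 2.82]
```

```bash

python3 -m inch '[[[0.05,0.13,1,0,0,0,-1],[0,0,1,0,0,0,-1],[0,0,0.8,0,0,0,-1],[0,0,0,0,0,0,-1],[0,0,0,0,0,0,-1]]]'
python3 go.py 468.2 -330 72 -25.9; python3 -c "
from h import *
snap('scene','s6.png',(65,170,245,305),4.4)"
```

```text
time_s: 38.25
eef_pos: [467.1, -328.4, 111.8]
tcp_rot: [0.975, -0.224, -0.001, -0.0]
wrist_force: [-1.0, -0.5, -1.9]
gripper_width: 12.0
finger_force: 98.2
now [ 467.1 -328.4  111.8] w 12.0 F [-1.  -0.5 -1.9] ff 98.2 t 38.2 q6 1.41
turn [-0.    0.02  0.01] shift [0.07 0.04 1.59]
```

View pics/s6.png

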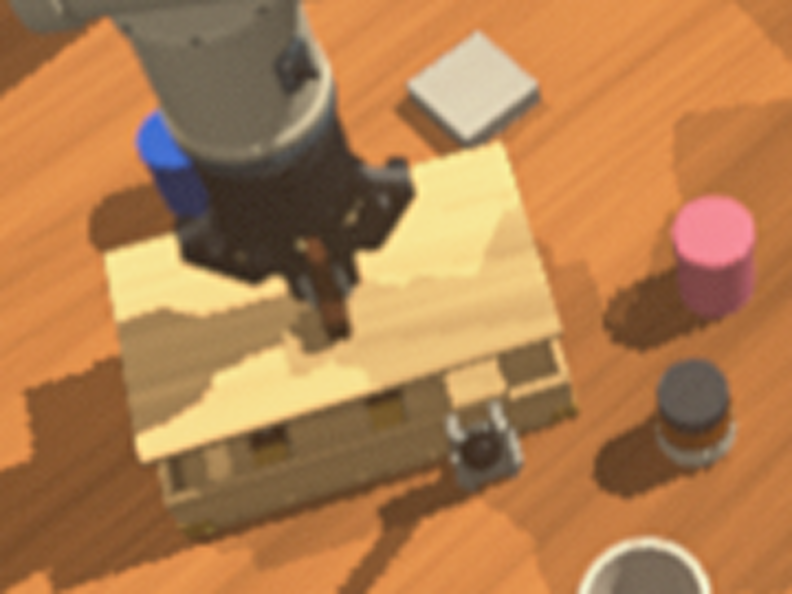

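The lid is level and lined up over the case, with both knives visible inside. I'll check its offset numerically.

```bash
python3 -c "
from h import *
P=px2w('scene',np.array([(503,142),(563,330),(139,455),(103,256)])/4.4+[65,170],107.5)
print(P.round(0).tolist(),P.mean(0).round(1),np.linalg.norm(np.roll(P,-1,0)-P,axis=1).round(0))"
```

```text
[[460.0, -191.0, 108.0], [584.0, -250.0, 108.0], [477.0, -464.0, 108.0], [356.0, -407.0, 108.0]] [ 469.  -328.2  107.5] [137. 239. 133. 240.]
```

```bash

python3 -m inch '[[[0.05,0.08,0.6,0,0,0,-1],[0,0,0.4,0,0,0,-1],[0,0,0.2,0,0,0,-1],[0,0,0.2,0,0,0,-1],[0,0,0.2,0,0,0,-1],[0,0,0,0,0,0,-1]]]'
python3 -m inch '[[[0,0,0.15,0,0,0,-1],[0,0,0.1,0,0,0,-1],[0,0,0,0,0,0,-1]]]'
python3 go.py 468.2 -330 62 -25.9
```

```text
time_s: 38.9
eef_pos: [467.2, -331.7, 71.3]
tcp_rot: [0.975, -0.224, -0.0, -0.0]
wrist_force: [0.1, 1.2, -2.7]
gripper_width: 11.7
finger_force: 98.2
time_s: 39.2
eef_pos: [467.4, -331.8, 65.5]
tcp_rot: [0.975, -0.224, -0.0, -0.0]
wrist_force: [-0.3, 0.3, -1.4]
gripper_width: 11.8
finger_force: 98.2
now [ 467.4 -331.8   65.5] w 11.8 F [-0.3  0.3 -1.4] ff 98.2 t 39.2 q6 1.4
turn [-0.  0. -0.] shift [-0.   -0.08  0.14]
```

Battens are inside the case with no contact force. Next: lower to contact.

```bash

python3 -m inch '[[[0,-0.06,0.06,0,0,0,-1],[0,0,0.06,0,0,0,-1],[0,0,0,0,0,0,-1]]]'
python3 -m inch '[[[0,0,0.06,0,0,0,-1],[0,0,0,0,0,0,-1]]]'
python3 -m inch '[[[0,0,0.06,0,0,0,-1],[0,0,0,0,0,0,-1]]]'
```

```text
time_s: 39.5
eef_pos: [468.4, -330.5, 62.8]
tcp_rot: [0.975, -0.224, 0.0, 0.0]
wrist_force: [0.6, -1.0, -1.9]
gripper_width: 11.9
finger_force: 98.5
time_s: 39.7
eef_pos: [468.4, -330.5, 62.7]
tcp_rot: [0.975, -0.224, 0.0, 0.0]
wrist_force: [-4.3, 3.1, 14.9]
gripper_width: 11.7
finger_force: 100.7
time_s: 39.9
eef_pos: [468.4, -330.6, 62.7]
tcp_rot: [0.975, -0.224, 0.0, 0.0]
wrist_force: [-9.5, 7.6, 32.5]
gripper_width: 11.8
finger_force: 103.2
```

Seated at exactly 62.7 mm. Next: release and rise, and find the lever angle.

```bash

python3 -m inch '[[[0,0,-0.15,0,0,0,-1],[0,0,0,0,0,0,0],[0,0,0,0,0,0,0],[0,0,0,0,0,0,0],[0,0,0,0,0,0,0],[0,0,-0.5,0,0,0,0],[0,0,-1,0,0,0,0],[0,0,-1,0,0,0,0],[0,0,-1,0,0,0,0],[0,0,-1,0,0,0,0],[0,0,-1,0,0,0,-1],[0,0,-1,0,0,0,-1],[0,0,0,0,0,0,-1],[0,0,0,0,0,0,-1]]]'
cat > case.py <<'E'
from h import *
yw=np.radians(-25.9);xd=np.array([np.cos(yw),np.sin(yw),0]);yd=np.array([-np.sin(yw),np.cos(yw),0]);C=np.array([468.4,-330.2,0])
def W(X,Y,Z):return C+X*xd+Y*yd+[0,0,Z]
def knob(t):return W(92-95*np.cos(t)+6*np.sin(t),60,64+95*np.sin(t)+6*np.cos(t))
E
python3 -c "
from case import *
for t in np.arange(1.65,2.2,.1): print(round(t,2),knob(t).round(0),w2px('top',knob(t)).round(1)*1.5)
print(px2w('top',[(592/1.5,182/1.5)],85))
print(W(175,60,210))
"; python3 go.py 654 -351 210 -25.9
```

```text
time_s: 41.3
eef_pos: [468.4, -330.6, 227.0]
tcp_rot: [0.975, -0.224, 0.001, 0.0]
wrist_force: [-0.2, 1.2, 0.1]
gripper_width: 0.0
finger_force: 0.0
1.65 [ 590. -322.  158.] [[616.95 251.1 ]]
1.75 [ 598. -326.  156.] [[618.9  245.55]]
1.85 [ 606. -330.  154.] [[620.7 240.3]]
1.95 [ 614. -334.  150.] [[622.05 235.5 ]]
2.05 [ 622. -338.  146.] [[623.1  231.15]]
2.15 [ 629. -341.  140.] [[623.85 227.25]]
[[ 715.58202741 -316.22940236   85.        ]]
[ 652.03071862 -352.66684623  210.        ]
now [ 468.4 -330.6  227. ] w 0.0 F [-0.2  1.2  0.1] ff 0.0 t 41.3 q6 1.41
turn [ 0.   -0.01 -0.  ] shift [ 7.04 -2.51  0.68]
```

```bash

python3 -m inch '[[[1,-0.35,0,0,0,0,-1],[1,-0.35,0,0,0,0,-1],[1,-0.35,0,0,0,0,-1],[1,-0.35,0,0,0,0,-1],[1,-0.35,0,0,0,0,-1],[1,-0.35,0,0,0,0,-1],[1,-0.35,0,0,0,0,-1],[0.1,0,1,0,0,0,-1],[0,0,1,0,0,0,-1],[0,0,1,0,0,0,-1],[0,0,0.6,0,0,0,-1],[0,0,0,0,0,0,-1],[0,0,0,0,0,0,-1]]]'
python3 go.py 653 -352 135 -25.9
```

```text
time_s: 42.6
eef_pos: [654.6, -353.1, 136.1]
tcp_rot: [0.975, -0.224, -0.0, -0.0]
wrist_force: [0.2, -0.1, 0.6]
gripper_width: 0.2
finger_force: 0.0
now [ 654.6 -353.1  136.1] w 0.2 F [ 0.2 -0.1  0.6] ff 0.0 t 42.6 q6 1.53
turn [-0.  0. -0.] shift [-0.08 -0.01  0.04]
```

```bash

python3 -m inch '[[[-0.5,0,0,0,0,0,-1],[-0.5,0,0,0,0,0,-1],[-0.5,0,0,0,0,0,-1],[-0.5,0,0,0,0,0,-1],[-0.5,0,0,0,0,0,-1],[-0.5,0,0,0,0,0,-1],[-0.5,0,0,0,0,0,-1],[-0.5,0,0,0,0,0,-1],[-0.5,0,0,0,0,0,-1],[-0.5,0,0,0,0,0,-1],[0,0,0,0,0,0,-1]]]'
python3 -m inch '[[[-0.2,0,0.2,0,0,0,-1],[-0.2,0,0.3,0,0,0,-1],[-0.2,0,0.4,0,0,0,-1],[-0.1,0,0.4,0,0,0,-1],[0,0,0.4,0,0,0,-1],[0,0,0.3,0,0,0,-1],[0,0,0.2,0,0,0,-1],[0,0,0.1,0,0,0,-1],[0,0,0,0,0,0,-1]]]'
python3 -c "
from case import *
im=manip.get_image('scene');d=manip.sense()['eef_pos']-C;print(d@xd,d@yd,d[2])"
```

```text
time_s: 43.7
eef_pos: [540.4, -297.4, 136.0]
tcp_rot: [0.975, -0.224, -0.001, -0.0]
wrist_force: [-0.3, 0.4, 0.2]
gripper_width: 0.0
finger_force: 0.0
time_s: 44.6
eef_pos: [526.4, -290.7, 78.1]
tcp_rot: [0.975, -0.224, -0.0, -0.0]
wrist_force: [0.3, 0.0, -0.3]
gripper_width: -0.0
finger_force: 0.0
35.17634419060155 60.87883543353868 78.43866984098763
```

```bash

python3 -m inch '[[[0,0,0.15,0,0,0,-1],[0,0,0.1,0,0,0,-1],[0,0,0,0,0,0,-1]]]'
python3 -m inch '[[[0,0,0.08,0,0,0,-1],[0,0,0,0,0,0,-1]]]'
python3 -m inch '[[[0,0,0.08,0,0,0,-1],[0,0,0,0,0,0,-1]]]'
python3 -m inch '[[[0,0,0.08,0,0,0,-1],[0,0,0,0,0,0,-1]]]'
```

```text
time_s: 44.95
eef_pos: [526.5, -290.7, 72.1]
tcp_rot: [0.975, -0.224, 0.0, 0.0]
wrist_force: [0.3, -0.7, 0.1]
gripper_width: 0.5
finger_force: 0.0
time_s: 45.15
eef_pos: [526.4, -290.7, 70.1]
tcp_rot: [0.975, -0.224, 0.0, -0.0]
wrist_force: [-0.0, 0.1, -0.2]
gripper_width: 0.4
finger_force: 0.0
time_s: 45.35
eef_pos: [526.5, -290.7, 68.5]
tcp_rot: [0.975, -0.224, 0.0, 0.0]
wrist_force: [-1.2, 1.2, 4.1]
gripper_width: 0.0
finger_force: 1.8
time_s: 45.55
eef_pos: [526.6, -290.8, 68.3]
tcp_rot: [0.975, -0.224, 0.0, 0.0]
wrist_force: [-7.9, 3.8, 25.2]
gripper_width: 0.0
finger_force: 12.1
```

The lever stopped hard at 68.5 mm; its bar top is expected at 69 when level. Next: retract and verify numerically.

```bash

python3 -m inch '[[[0,0,-0.5,0,0,0,-1],[0,0,-1,0,0,0,-1],[0,0,-1,0,0,0,-1],[0,0,-1,0,0,0,-1],[0,0,-1,0,0,0,-1],[0,0,-1,0,0,0,-1],[0,0,-1,0,0,0,-1],[-1,-1,0,0,0,0,-1],[-1,-1,0,0,0,0,-1],[-1,-1,0,0,0,0,-1],[-1,-1,0,0,0,0,-1],[-1,-1,0,0,0,0,-1],[-1,-1,0,0,0,0,-1],[-1,-1,0,0,0,0,-1],[-1,-1,0,0,0,0,-1],[-1,-1,0,0,0,0,-1],[-1,-1,0,0,0,0,-1],[0,0,0,0,0,0,-1]]]' | head -2
python3 - <<'E'
from case import *
from scipy.optimize import differential_evolution as DE
for n in("top","scene"):
    im=manip.get_image(n)[:,:,::-1].copy();cv2.imwrite("pics/raw_f%s.png"%n,im)
    h=im.max(2)
    k=w2px(n,knob(0))[0];print(n,"knob pred",k.round(1))
    x,y=k.astype(int);w=h[y-12:y+13,x-12:x+13]<60
    ys,xs=np.nonzero(w);print("dark",w.sum(),(xs.mean()+x-12).round(1) if w.any() else None,(ys.mean()+y-12).round(1) if w.any() else None)
    g=cv2.GaussianBlur(im,(0,0),.8).astype(np.float32)
    G=np.minimum(np.sqrt(cv2.Sobel(g,5,1,0)**2+cv2.Sobel(g,5,0,1)**2).sum(2),500)
    t=np.linspace(-1,1,60);o=np.ones(60);a=70;b=120
    M=np.c_[np.r_[t*a,t*a,a*o,-a*o],np.r_[b*o,-b*o,t*b,t*b]]
    def cost(p):
        c,s=np.cos(p[2]),np.sin(p[2]);P=np.c_[p[0]+c*M[:,0]-s*M[:,1],p[1]+s*M[:,0]+c*M[:,1],np.full(len(M),58.)]
        u=w2px(n,P).astype(np.float32);return -cv2.remap(G,u[:,0].copy(),u[:,1].copy(),1).mean()
    r=DE(cost,[(456,480),(-342,-318),(-.51,-.39)],seed=1,maxiter=60);print("lid",r.x[:2].round(1),np.degrees(r.x[2]).round(1),-r.fun)
a,b=cv2.imread("pics/raw_fscene.png"),cv2.imread("pics/raw_s4.png")
print("handle/drawer diff",np.abs(a[90:190,290:380].astype(int)-b[90:190,290:380]).mean())
s=manip.sense();print(s["eef_pos"].round(0),s["wrist_force"].round(1),s["time_s"])
E
```

```text
time_s: 47.35
eef_pos: [409.5, 46.1, 228.9]
top knob pred [380.  216.2]
dark 63 380.2 216.3
lid [ 468.3 -330.7] -25.7 483.4964599609375
scene knob pred [164.6 235.7]
dark 0 None None
lid [ 469.  -331.3] -25.6 476.41015625
handle/drawer diff 13.284555555555556
[411.  44. 229.] [0.5 0.6 0.6] 47.45
```

```bash
python3 - <<'E'
from h import *
im=cv2.imread("pics/raw_s4.png")
m=cv2.inRange(cv2.cvtColor(im,cv2.COLOR_BGR2HSV),(20,130,110),(30,255,255));m[:,:290]=0
print(cv2.connectedComponentsWithStats(m)[3][1:],w2px("scene",[(501,329,77),(496,328,77)]))
im=cv2.imread("pics/raw_fscene.png")
m=cv2.inRange(cv2.cvtColor(im,cv2.COLOR_BGR2HSV),(20,130,110),(30,255,255));m[:,:290]=0
k,_,st,c=cv2.connectedComponentsWithStats(m);print(st[1:],c[1:])
E
```

```text
[[313.05660377 119.39622642]] [[312.27801713 119.56714842]
 [310.88742666 118.92752532]]
[[306 111  15  17  47]] [[313.10638298 119.31914894]]
```

The handle is where a shut drawer puts it and hasn't moved since, so I'm handing the job in.

```bash
python3 -c "
from bench import manip
print(manip.sign_off())"
```

```text
the job is handed in; nothing more can be done
None
```

I packed both knives in the case, seated the lid, laid the lever down on it, put the tin in the drawer and pushed it shut, then handed the job in; the sign-off gave no verdict.

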